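# Empty the tip tray of stoppers into the hanging deep cup

## Task

Lift the deep steel cup up and off its peg on the drying rack and stand it upright inside the round ring in front of the tip tray. Then tip the tray towards the cup by its bar, so that all four rubber stoppers slide into the cup, and let the tray come back down level. Leave the shallow cup hanging and leave the reagent bottle where it stands.

Things in the scene. Friction and masses are not known exactly. Their poses are not given: they have to be found in the camera images.
- rack: White open-frame rack, 290 wide (y), 180 high. Origin on the table under the front face of its peg bar; cups hang in front, at -x. Two steel pegs, 7 thick, at y +70 and -70: each leaves the bar at x 0, z 172 and rises 20 degrees to its tip (x -22, top z 182). Posts at y +-140; a lower bar at z 130 keeps the cups upright. Fixed in an episode.
- deep_cup: The deeper of two round steel cups: 68 outside, 62 inside, 80 high, about 140 g. Origin at the centre of its underside, z up. At its +x side is a flat tab with an eye that hangs on either rack peg (underside at z 74, rim at z 154, leaning 3 degrees). To free it, raise it 5 mm, then move it out along rack -x by 30 mm or more while rising with the peg's slope.
- deep_cup_eye (a point): Centre of the eye in the deep cup's tab (cup frame x 36, z 93). The tab is 32 wide (y), x 34 to 38, up to z 108 (28 above the rim); the square eye is 20 wide, z 84 to 102, open along x. In the ring, a tab on the tray's side would block the tipping tray: turn it away from the tray.
- shallow_cup: The other steel cup, only 50 mm high, same diameter, rim height when hanging (155 mm) and tab. Bystander hanging on the other peg. Origin at the centre of its underside.
- tray_stand: Grey stand of the tip tray, fixed in an episode. Origin on the table at the centre of the cup ring; the tray lies behind it (-x) and pours towards +x. Base plate 6 thick, 100 wide, x -175 to +50. The ring is a round steel rim on the plate, inside diameter 78, top at z 12; the cup stands inside it on the plate (underside z 6, rim z 86).
- ring_center (a point): Centre of the cup ring on top of the base plate (where the centre of the cup's underside belongs), 6 mm above the table.
- tray_hinge (a point): Middle of the tray's hinge axis, which lies along the stand's y at x -45, z 78 mm in the stand's frame.
- tray (a joint): Tip angle of the tray, rad: 0 level, grows as it tips to the ring, stops at 1.0; falls back to 0 by itself. Stoppers slide at about 0.5 to 0.7. Aluminium channel, 36 wide inside, 116 long; level: floor z 108, side walls to z 122, open lip 45 mm behind the ring's centre, clear of the cup. Fully tipped: lip 20 mm short of the cup's centre, just above its rim.
- tray_bar (a point): Middle of the tray's push bar: a round dark steel bar, 10 thick, 74 long along y (free width between its uprights 64), at the tray's rear end. From the hinge it lies 118 mm back and 85 mm up when the tray is level (z 163 above the table) and turns with the tray.
- stopper0: Dark rubber stopper, slightly tapered, 20 mm diameter at most, 18 high, about 12 g; origin at the centre of its narrow underside. One of four alike, standing loose in the tray.
- stopper1: Dark rubber stopper, slightly tapered, 20 mm diameter at most, 18 high, about 12 g; origin at the centre of its narrow underside. One of four alike, standing loose in the tray.
- stopper2: Dark rubber stopper, slightly tapered, 20 mm diameter at most, 18 high, about 12 g; origin at the centre of its narrow underside. One of four alike, standing loose in the tray.
- stopper3: Dark rubber stopper, slightly tapered, 20 mm diameter at most, 18 high, about 12 g; origin at the centre of its narrow underside. One of four alike, standing loose in the tray.
- reagent_bottle: White bottle, 48 diameter, 120 high, origin at the centre of its underside. Bystander.

How it is judged:
By the outcome, as a careful person would: the job done as asked, in the order asked, and still so for the second after the job is handed in, with the robot touching nothing.
It also fails if it takes over 67 s, if anything falls off the work surface, if the arm or the gripper's body presses on something with over 40 N, if the wrist force passes 120 N, or if a joint passes its speed limit or range.

## Robot

A 7-joint arm with a two-finger parallel gripper is mounted at the origin on the work surface. World frame = base frame: x ahead of the robot, y to its left, z up, the work surface at z = 0. Lengths are in m, angles in rad, forces in N, time in s.
With the tool pointing down it reaches from about 0.4 to 0.875 m from the base axis. Payload 19.3 kg.
Tool frame: the origin (TCP) lies at the centre of the arm's flange, where the gripper is bolted on; the fingertips stand 173 mm ahead of it and the grasp point (between the pads) lies 155 mm ahead of it; z points along the fingers, y is the line along which they close (so a half turn about z gives the same grasp; the last joint's range is limited). The gripper opens to 85 mm and grips with 20 to 120 N. Pads are 22 mm wide; open, the fingers measure 114 mm over their backs; the gripper's body (76 mm by 85 mm) begins 54 mm behind the grasp point. The pads swing forward as they close: fully open they stand 13 mm farther back than shut.
Start: joints at [-1.331, 0.521, -0.036, 1.599, 0.021, 1.021, -0.113], TCP at [0.191, 0.595, 0.405] pointing down, gripper open.
Joint ranges: [-2.91, 2.91], [-0.3, 2.13], [-1.5, 1.42], [0.17, 2.43], [-1.26, 4.41], [0.16, 1.93], [-2.52, 2.52]. Speed limits (rad/s): [1.89, 1.89, 2.39, 2.39, 3.01, 3.01, 3.01].

## Interface

Orientations are given as [roll, pitch, yaw] about the fixed x, y, z axes, in that order (R = Rz(yaw) Ry(pitch) Rx(roll)).
In Python, from workcell import bot, imaging, job gives the robot as it stands.
- The arm moves only by the tool carry_out, never from a script. Its argument "targets" is a list of rows, each a list of 3 entries, a list of its own where there are three numbers: the shift along the tool's x, y, z in units of 0.25 m (1.0 is 0.25 m), then the turn, a rotation vector about the tool's x, y, z in units of 180 degrees (1.0 is 180 degrees), then the opening, from 0 (shut) to 1 (fully open). In form: [[[tx, ty, tz], [wx, wy, wz], jaw], ...]. A call has 1 to 8 rows; each row shifts and turns the commanded pose from where the row before left it, along the tool's axes as they then stand; what a row does not reach is not made up. A row lasts 1/8 s, in which the tool goes at most 62.5 mm and 10.7 degrees, less where a joint would pass 70% of its speed; a pose out of reach is approached as far as the arm can. A call with a number of a shift or a turn outside -1 to 1 is refused whole. A call with a gripper value outside its range is refused whole. The fingers move at their own pace and stop on an object; "force" is the grip in N (left out, the last holds). Time passes only in rows, so rows that do not move let the fingers close. It gives the time, the measured TCP pose, the force and the opening at its end, in the units of the state.
- bot.observe(): the state, without advancing time (a new reading comes with each control period).
- imaging.grab_frame(name): name is "scene" or "top"; returns a dict with "pixels" (400x640x3 uint8, red, green, blue), "mtx" (3x3 intrinsics, pixels), "cam_to_world" (4x4, takes a point from camera to world coordinates). Camera axes: x right, y down, z forward; pixel columns grow to the right and rows downward; lengths in m; the calibration is good to about 2 mm. A picture is of the moment at which its call begins. There is no depth.
- job.job_done(): hands the job in, once; it reports no verdict.
The state is a dict: "clock": time; "qpos": joint angles; "qd": joint speeds; "joint_efforts": joint torques, N m; "position": TCP position; "tool_rot": TCP orientation; "force": force on the tool from outside, world axes, zero at the start; "moment": the same for the moment, N m; "grip_width": finger opening in m.
Only numpy, scipy, OpenCV 4.12 (cv2) and the standard library are available. Lean on these libraries where they do the work, as an engineer would, in place of code of your own. Each camera call takes 0.05 s, during which the arm holds its last target. There are 200 camera calls.

## Working session

There is one attempt and no reset: what is moved stays moved. The work goes in short steps, Python scripts to look and compute and a tool call to move; the robot and the scene stay as the last step left them, time stands still between calls to the robot, and variables do not carry over. Pictures are saved under pics/ and viewed, on a budget of 10 in all, crops included, one or two more only if the job needs it, and the job is handed in when it is done.

Besides the shell and the picture viewer there is one more tool, called after ">>>" by a JSON object that holds its "fn" and its "kwargs", one argument or row to a line. carry_out: Moves the arm, as the interface text tells. Its arguments: {"type":"object","properties":{"targets":{"type":"array"},"force":{"type":"number"}},"required":["targets"]}

```bash
mkdir -p pics; python3 - <<'E'
from workcell import bot, imaging, job
import cv2,numpy as np
for n in("scene","top"):
    f=imaging.grab_frame(n); cv2.imwrite(f"pics/{n}0.png",f["pixels"][:,:,::-1]); print(n,f["mtx"].tolist(),np.round(f["cam_to_world"],4).tolist())
s=bot.observe();print({k:np.round(v,3).tolist() for k,v in s.items()})
E
```

```text
scene [[378.53575850609883, 0.0, 320.7638803273477], [0.0, 378.53575850609883, 201.65357296614766], [0.0, 0.0, 1.0]] [[0.25, 0.6895, -0.6798, 1.248], [0.9682, -0.1859, 0.1675, -0.1921], [-0.0109, -0.7, -0.714, 0.8027], [0.0, 0.0, 0.0, 1.0]]
top [[491.95657511026843, 0.0, 318.8444419989542], [0.0, 491.95657511026843, 205.25860214696556], [0.0, 0.0, 1.0]] [[-0.011, -0.9823, 0.1872, 0.303], [-0.9999, 0.0096, -0.008, -0.0365], [0.006, -0.1873, -0.9823, 1.5049], [0.0, 0.0, 0.0, 1.0]]
{'clock': 0.1, 'qpos': [-1.331, 0.522, -0.036, 1.6, 0.021, 1.021, -0.113], 'qd': [-0.0, 0.001, 0.001, -0.003, 0.0, -0.003, 0.0], 'joint_efforts': [0.004, -92.848, 1.984, -37.054, 0.018, 0.005, -0.0], 'position': [0.191, 0.595, 0.404], 'tool_rot': [-3.141, 0.0, 2.832], 'force': [-0.052, -0.072, 0.015], 'moment': [-0.002, 0.029, -0.04], 'grip_width': 0.085}
```

View pics/scene0.png

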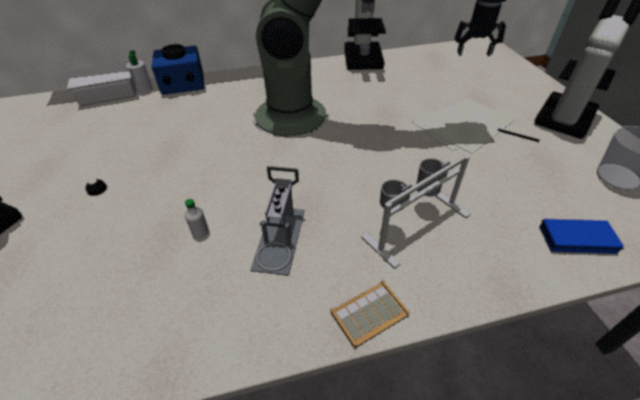

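View pics/top0.png

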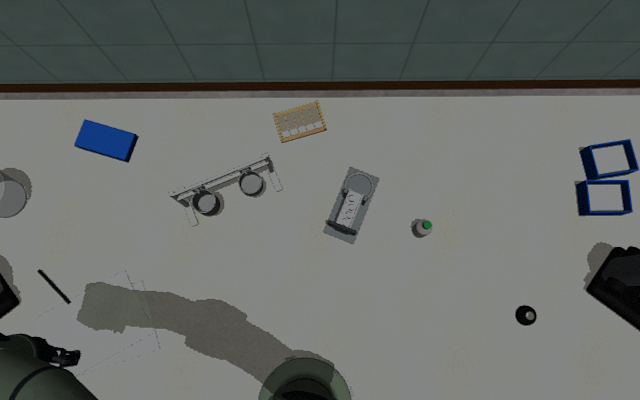

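Scene view: the rack is around (425,205) with its two cups at (395,190) and (430,172), the tray and ring are around (278,225), and the bottle is at (197,220). Top view: cups are at (207,202) and (252,183), the ring is at (360,183) and the bar is near (341,228). I'll enlarge both.

```bash
python3 - <<'E'
import cv2
for n,(x0,y0,x1,y1) in {"top":(160,145,400,250),"scene":(245,150,475,280)}.items():
    i=cv2.imread(f"pics/{n}0.png")[y0:y1,x0:x1]
    i=cv2.convertScaleAbs(i,alpha=1.5 if n=="top" else 1.2)
    k=800/(x1-x0); i=cv2.resize(i,(800,int(k*(y1-y0))),interpolation=cv2.INTER_CUBIC)
    for g in range(x0,x1,10): cv2.line(i,(int((g-x0)*k),0),(int((g-x0)*k),6 if g%50 else 16),(0,0,255),1)
    for g in range(y0,y1,10):
        cv2.line(i,(0,int((g-y0)*k)),(6 if g%50 else 16,int((g-y0)*k)),(0,0,255),1)
    cv2.imwrite(f"pics/{n}0c.png",i)
E
```

```text
(no output)
```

View pics/top0c.png

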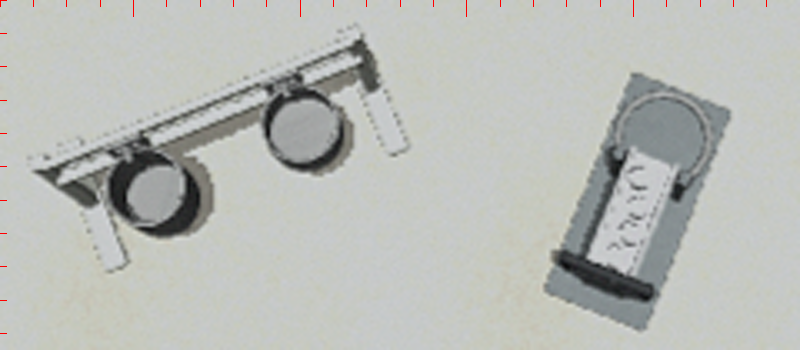

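View pics/scene0c.png

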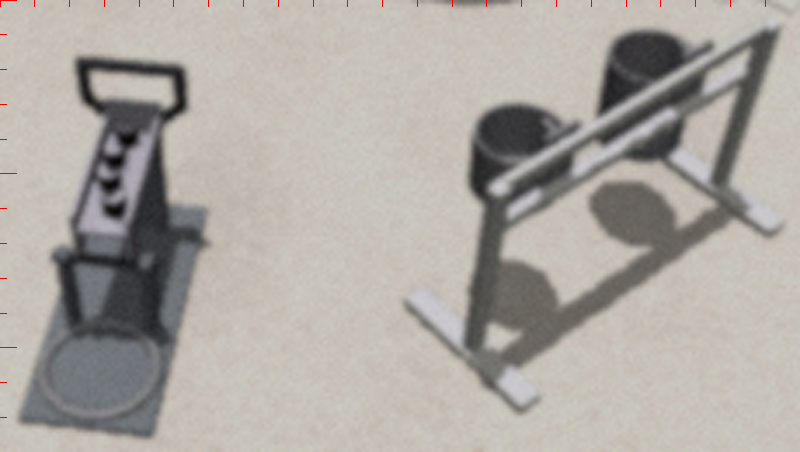

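Top crop: the deep cup (long dark wall) is the left one with its rim centred at (154,192). The shallow rim is at (303,129), the ring at (663,142), the bar at (604,276), and the plate corners are at (632,73), (730,110), (642,329) and (545,291). Scene crop: the far cup (648,62) is the deep one, the shallow rim is at (522,135), the ring at (100,370) and the bar at (131,66).

```bash
cat >h.py <<'E'
import numpy as np
from scipy.spatial.transform import Rotation as R
CAM={"scene":(378.5358,320.764,201.654,[[0.25,0.6895,-0.6798,1.248],[0.9682,-0.1859,0.1675,-0.1921],[-0.0109,-0.7,-0.714,0.8027]]),
"top":(491.9566,318.844,205.259,[[-0.011,-0.9823,0.1872,0.303],[-0.9999,0.0096,-0.008,-0.0365],[0.006,-0.1873,-0.9823,1.5049]])}
def px(n,u,v,z):
    f,cx,cy,T=CAM[n];T=np.array(T);d=T[:,:3]@[(u-cx)/f,(v-cy)/f,1];o=T[:,3]
    return o+d*(z-o[2])/d[2]
def move(state,pos,rpy):
    """tool-frame shift (units .25 m) and turn (units pi) from state to world pose"""
    r0=R.from_euler('xyz',state["tool_rot"]);r1=R.from_euler('xyz',rpy)
    return np.round(r0.inv().apply(np.array(pos)-state["position"])/.25,3),np.round((r0.inv()*r1).as_rotvec()/np.pi,4)
E
python3 - <<'E'
from h import *
t=lambda x,y,z:px("top",x/3.3333+160,y/3.3333+145,z)
s=lambda x,y,z:px("scene",x/3.4783+245,y/3.4783+150,z)
D,S,B,G=t(154,192,.154),t(303,129,.155),t(604,276,.163),t(663,142,.012)
for n,a,b in(("deep",D,s(648,62,.154)),("shal",S,s(522,135,.155)),("bar",B,s(131,66,.163)),("ring",G,s(100,370,.012))):print(n,a.round(4),b.round(4))
P=[t(*c,.006) for c in((632,73),(730,110),(642,329),(545,291))]
for p in P:print(p.round(4))
f=(P[0]+P[1])/2;b=(P[2]+P[3])/2;d=f-b
print("stand len",np.linalg.norm(d),"yaw",np.arctan2(d[1],d[0]), "ring from plate",b+d*175/225)
d=G-B;print("bar->ring",np.linalg.norm(d[:2]),np.arctan2(d[1],d[0]))
d=D-S;print("cups",np.linalg.norm(d[:2]),"rack y dir",np.arctan2(d[1],d[0]))
a,b=t(30,160,.18),t(360,27,.18);d=a-b;print("bar",np.linalg.norm(d),np.arctan2(d[1],d[0]),a,b)
E
```

```text
deep [0.5711 0.2672 0.154 ] [0.5856 0.2705 0.154 ]
shal [0.6239 0.143  0.155 ] [0.6361 0.1483 0.155 ]
bar [ 0.4949 -0.1083  0.163 ] [ 0.4985 -0.1077  0.163 ]
ring [ 0.6422 -0.1739  0.012 ] [ 0.6542 -0.1723  0.012 ]
[ 0.7107 -0.1469  0.006 ]
[ 0.6738 -0.2384  0.006 ]
[ 0.468  -0.1506  0.006 ]
[ 0.504  -0.0621  0.006 ]
stand len 0.22360140613954949 yaw -0.3962800809955764 ring from plate [ 0.64642869 -0.1734722   0.006     ]
bar->ring 0.16124745976257082 -0.4191947037686188
cups 0.13488687125641272 rack y dir 1.9729784597919573
bar 0.29310700917332455 1.9610719600894553 [0.59386391 0.36432448 0.18      ] [0.70537451 0.09325788 0.18      ]
```

Correcting the deep rim for the visible outer wall puts its centre near (148,190), which gives cup ≈ (0.574,0.272). The cup spacing is then 140 mm, as it should be. Rack yaw is 0.392. The stand ring is ≈ (0.6465,-0.1735) with yaw -0.40. Before moving, I'll check these numbers with model overlays in both views.

```bash
cat >>h.py <<'E'
import cv2
def proj(n,P):
    f,cx,cy,T=CAM[n];T=np.array(T);q=(np.atleast_2d(P)-T[:,3])@T[:,:3]
    return np.c_[f*q[:,0]/q[:,2]+cx,f*q[:,1]/q[:,2]+cy]
a=np.linspace(0,2*np.pi,49)
def circ(c,r,z): return np.c_[c[0]+r*np.cos(a),c[1]+r*np.sin(a),0*a+z]
def loc(o,yaw,pts):
    p=np.array(pts,float);c,s=np.cos(yaw),np.sin(yaw);return np.c_[o[0]+c*p[:,0]-s*p[:,1],o[1]+s*p[:,0]+c*p[:,1],p[:,2]]
def overlay(src,n,box,k,curves,al=1.3):
    x0,y0,x1,y1=box;i=cv2.resize(cv2.convertScaleAbs(src[y0:y1,x0:x1],alpha=al),None,fx=k,fy=k,interpolation=cv2.INTER_CUBIC)
    for c in curves:
        q=((proj(n,c)-[x0,y0]+.5)*k*8).astype(int);cv2.polylines(i,[q.reshape(-1,1,2)],False,(0,0,255),1,cv2.LINE_AA,3)
    return i
E
cat >ov.py <<'E'
from h import *
D=(.574,.272);S=(.6265,.143);G=(.6465,-.1735);yw=-.40
c=[circ(D,.034,.154),circ(S,.034,.155),circ(G,.039,.012),loc(G,yw,[(-.175,-.05,.006),(.05,-.05,.006),(.05,.05,.006),(-.175,.05,.006),(-.175,-.05,.006)]),loc(G,yw,[(-.163,-.037,.163),(-.163,.037,.163)])]
t=overlay(cv2.imread("pics/top0.png"),"top",(165,145,395,250),3.4,c,1.5)
s=overlay(cv2.imread("pics/scene0.png"),"scene",(250,155,480,225),3.4,c,1.3)
cv2.imwrite("pics/ov.png",np.vstack([t,s]))
E
python3 ov.py
```

```text
(no output)
```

View pics/ov.png

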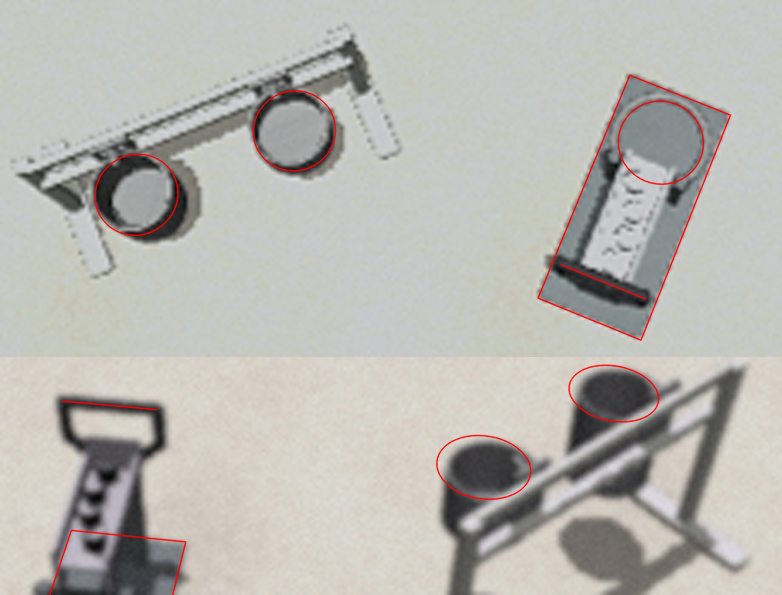

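The overlays agree to a few mm. The bar and cup rims fit. The true ring sits about 3 mm further +x/+y, around (0.649,-0.171), and I'll recheck that when placing. Next I'll compute the approach.

```bash
python3 - <<'E'
from h import *
from workcell import bot
s=bot.observe()
print(move(s,(.575,.272,.404),(np.pi,0,.392+np.pi)), move(s,(.575,.272,.404),(np.pi,0,.392)))
E
```

```text
(array([-1.859, -0.762,  0.002]), array([-3.000e-04, -1.000e-04, -2.234e-01])) (array([-1.859, -0.762,  0.002]), array([-1.000e-04,  4.000e-04,  7.766e-01]))
```

>>> {"fn": "carry_out", "kwargs": {
  "targets": [
    [[-0.155, -0.0635, 0], [0, 0, 0], 1],
    [[-0.155, -0.0635, 0], [0, 0, 0], 1],
    [[-0.155, -0.0635, 0], [0, 0, 0], 1],
    [[-0.155, -0.0635, 0], [0, 0, 0], 1],
    [[-0.155, -0.0635, 0], [0, 0, 0], 1],
    [[-0.155, -0.0635, 0], [0, 0, 0], 1],
    [[-0.155, -0.0635, 0], [0, 0, 0], 1],
    [[-0.155, -0.0635, 0], [0, 0, 0], 1]
  ]
}}

```text
clock: 1.1
position: [0.448, 0.3787, 0.4045]
tool_rot: [-3.141, -0.0, 2.832]
force: [0.2, 0.5, -0.2]
grip_width: 0.0856
```

>>> {"fn": "carry_out", "kwargs": {
  "targets": [
    [[-0.155, -0.0635, 0], [0, 0, 0], 1],
    [[-0.155, -0.0635, 0], [0, 0, 0], 1],
    [[-0.155, -0.0635, 0], [0, 0, 0], 1],
    [[-0.155, -0.0635, 0], [0, 0, 0], 1],
    [[0, 0, 0], [0, 0, -0.0447], 1],
    [[0, 0, 0], [0, 0, -0.0447], 1],
    [[0, 0, 0], [0, 0, -0.0447], 1],
    [[0, 0, 0], [0, 0, -0.0447], 1]
  ]
}}

```text
clock: 2.1
position: [0.5753, 0.272, 0.4043]
tool_rot: [-3.141, -0.001, -2.885]
force: [0.1, -0.1, 0.2]
grip_width: 0.0857
```

>>> {"fn": "carry_out", "kwargs": {
  "targets": [
    [[0, 0, 0], [0, 0, -0.0447], 1],
    [[0, 0, 0], [0, 0, 0], 1]
  ]
}}

```text
clock: 2.35
position: [0.5754, 0.2718, 0.4044]
tool_rot: [3.141, -0.001, -2.75]
force: [0.2, -0.3, -0.5]
grip_width: 0.0852
```

```bash
python3 - <<'E'
from h import *
from workcell import bot
s=bot.observe()
print(s["clock"],s["position"],s["tool_rot"],s["qpos"])
print(move(s,(.575,.272,.296),(np.pi,0,.392+np.pi)))
E
```

```text
2.35 [0.57536827 0.27178771 0.40438804] [ 3.14143011e+00 -6.44877270e-04 -2.75021926e+00] [-0.45483789  0.54179083 -0.11969199  1.56414852  0.07112722  1.04053587
  1.36859528]
(array([0.001, 0.001, 0.434]), array([ 0.0001, -0.0002, -0.0002]))
```

>>> {"fn": "carry_out", "kwargs": {
  "targets": [
    [[0, 0, 0.08], [0, 0, 0], 1],
    [[0, 0, 0.08], [0, 0, 0], 1],
    [[0, 0, 0.04], [0, 0, 0], 1],
    [[0, 0, 0], [0, 0, 0], 1]
  ]
}}

```text
clock: 2.85
position: [0.5753, 0.2721, 0.3543]
tool_rot: [-3.141, -0.001, -2.751]
force: [0.5, -0.9, 0.9]
grip_width: 0.0854
```

```bash
python3 - <<'E'
from h import *
from workcell import bot,imaging
D=(.574,.272);c=[]
o=[]
for n,b in(("scene",(370,110,490,250)),("top",(160,140,280,280))):
    f=imaging.grab_frame(n)["pixels"][:,:,::-1]; cv2.imwrite(f"pics/{n}1.png",f); o.append(overlay(f,n,b,3.3,c))
cv2.imwrite("pics/a1.png",np.hstack(o))
E
```

```text
(no output)
```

View pics/a1.png

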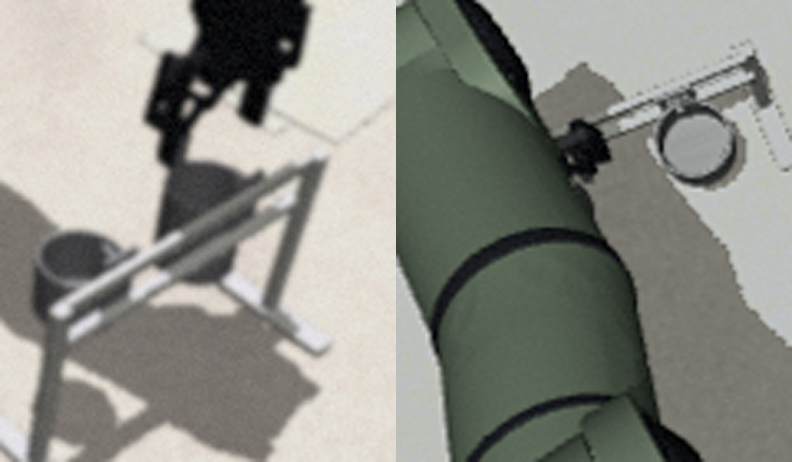

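Left: the front fingertip ends near (168,160) and the rear one near (258,120), with the deep rim spanning x≈163-250. Right: the arm hides the cup. I'll compare these with the projected model positions.

```bash
python3 - <<'E'
from h import *
u=np.array([-.382,.924,0]);D=np.array([.574,.272,.154]);T=np.array([.5753,.2721,.1813])
for n,p in dict(rim=D,rimL=D-u*.034,rimR=D+u*.034,tipL=T-u*.0425,tipR=T+u*.0425,tipLo=T-u*.057+[0,0,.013],tipLin=T-u*.0425+[0,0,.013],tipRin=T+u*.0425+[0,0,.013]).items():print(n,((proj("scene",p)-[370,110]+.5)*3.3).round())
q=((proj("scene",circ(D[:2],.034,.154))-[370,110]+.5)*3.3);print(q.min(0),q.max(0))
E
```

```text
rim [[199. 183.]]
rimL [[170. 200.]]
rimR [[228. 166.]]
tipL [[169. 178.]]
tipR [[243. 137.]]
tipLo [[159. 173.]]
tipLin [[172. 165.]]
tipRin [[246. 123.]]
[155.91996666 156.11057462] [242.78268712 211.08400027]
```

The fingers match the model. The cup rim appears about 2 px further right and down, so I'll use cup ≈ (0.578,0.275), which also agrees with the rack geometry. I'll shift and descend gently.

```bash
python3 - <<'E'
from h import *
from workcell import bot
print(move(bot.observe(),(.578,.275,.296),(np.pi,0,.392+np.pi)))
E
```

```text
(array([-0.013,  0.007,  0.237]), array([ 0.    ,  0.0002, -0.0002]))
```

>>> {"fn": "carry_out", "kwargs": {
  "targets": [
    [[-0.013, 0.007, 0], [0, 0, 0], 1],
    [[0, 0, 0.04], [0, 0, 0], 1],
    [[0, 0, 0.04], [0, 0, 0], 1],
    [[0, 0, 0.04], [0, 0, 0], 1],
    [[0, 0, 0.03], [0, 0, 0], 1],
    [[0, 0, 0.02], [0, 0, 0], 1]
  ]
}}

```text
clock: 3.7
position: [0.5776, 0.2749, 0.3116]
tool_rot: [-3.142, -0.0, -2.749]
force: [0.1, 0.1, 0.2]
grip_width: 0.0852
```

>>> {"fn": "carry_out", "kwargs": {
  "targets": [
    [[0, 0, 0.03], [0, 0, 0], 1],
    [[0, 0, 0.037], [0, 0, 0], 1],
    [[0, 0, 0], [0, 0, 0], 1]
  ]
}}

```text
clock: 4.08
position: [0.5775, 0.2748, 0.2946]
tool_rot: [-3.141, -0.001, -2.749]
force: [0.7, -0.7, 0.3]
grip_width: 0.0856
```

>>> {"fn": "carry_out", "kwargs": {
  "targets": [
    [[0, 0, 0], [0, 0, 0], 0.65],
    [[0, 0, 0], [0, 0, 0], 0.5],
    [[0, 0, 0], [0, 0, 0], 0.5],
    [[0, 0, 0], [0, 0, 0], 0.5],
    [[0, 0, 0], [0, 0, 0], 0.5]
  ],
  "force": 40
}}

```text
clock: 4.7
position: [0.5777, 0.2751, 0.2958]
tool_rot: [3.141, 0.0, -2.749]
force: [-2.3, 1.4, 6.4]
grip_width: 0.0683
```

>>> {"fn": "carry_out", "kwargs": {
  "targets": [
    [[0, 0, -0.012], [0, 0, 0], 0.5],
    [[0, 0, -0.01], [0, 0, 0], 0.5],
    [[0, 0, 0], [0, 0, 0], 0.5]
  ]
}}

```text
clock: 5.08
position: [0.5777, 0.2747, 0.301]
tool_rot: [-3.141, -0.0, -2.749]
force: [0.0, -0.4, -0.4]
grip_width: 0.0681
```

>>> {"fn": "carry_out", "kwargs": {
  "targets": [
    [[0.03, 0, -0.011], [0, 0, 0], 0.5],
    [[0.04, 0, -0.0146], [0, 0, 0], 0.5],
    [[0.04, 0, -0.0146], [0, 0, 0], 0.5],
    [[0.04, 0, -0.0146], [0, 0, 0], 0.5],
    [[0.04, 0, -0.0146], [0, 0, 0], 0.5]
  ]
}}

```text
clock: 5.7
position: [0.5331, 0.2564, 0.3187]
tool_rot: [3.142, 0.0, -2.749]
force: [1.2, 0.5, -1.4]
grip_width: 0.0677
```

>>> {"fn": "carry_out", "kwargs": {
  "targets": [
    [[0.04, 0, -0.1], [0, 0, 0], 0.5],
    [[0, 0, -0.14], [0, 0, 0], 0.5],
    [[0, 0, -0.14], [0, 0, 0], 0.5],
    [[0, 0, -0.04], [0, 0, 0], 0.5],
    [[0, 0, 0], [0, 0, 0], 0.5]
  ]
}}

```text
clock: 6.32
position: [0.5243, 0.2528, 0.4233]
tool_rot: [-3.142, 0.0, -2.749]
force: [0.1, -0.9, -0.8]
grip_width: 0.0677
```

```bash
python3 - <<'E'
from h import *
from workcell import bot
s=bot.observe();print(s["position"],s["tool_rot"],s["force"])
print(move(s,(.649,-.172,.424),(np.pi,0,-.4+np.pi)))
E
```

```text
[0.52429893 0.25280175 0.42325914] [-3.14158564e+00  4.27321176e-04 -2.74926654e+00] [ 0.13428944 -0.87084592 -0.82028035]
(array([ 0.189, -1.761, -0.003]), array([1.000e-04, 1.000e-04, 2.522e-01]))
```

>>> {"fn": "carry_out", "kwargs": {
  "targets": [
    [[0.0158, -0.1468, 0], [0, 0, 0], 0.5],
    [[0.0158, -0.1468, 0], [0, 0, 0], 0.5],
    [[0.0158, -0.1468, 0], [0, 0, 0], 0.5],
    [[0.0158, -0.1468, 0], [0, 0, 0], 0.5],
    [[0.0158, -0.1468, 0], [0, 0, 0], 0.5],
    [[0.0158, -0.1468, 0], [0, 0, 0], 0.5],
    [[0.0158, -0.1468, 0], [0, 0, 0], 0.5],
    [[0.0158, -0.1468, 0], [0, 0, 0], 0.5]
  ]
}}

```text
clock: 7.32
position: [0.6075, -0.0316, 0.4215]
tool_rot: [3.141, -0.002, -2.749]
force: [0.2, -0.1, -1.6]
grip_width: 0.0673
```

>>> {"fn": "carry_out", "kwargs": {
  "targets": [
    [[0.0158, -0.1468, 0], [0, 0, 0], 0.5],
    [[0.0158, -0.1468, 0], [0, 0, 0], 0.5],
    [[0.0158, -0.1468, 0], [0, 0, 0], 0.5],
    [[0.0158, -0.1468, 0], [0, 0, 0], 0.5],
    [[0, 0, 0], [0, 0, 0.042], 0.5],
    [[0, 0, 0], [0, 0, 0.042], 0.5],
    [[0, 0, 0], [0, 0, 0.042], 0.5],
    [[0, 0, 0], [0, 0, 0.042], 0.5]
  ]
}}

```text
clock: 8.32
position: [0.6489, -0.1721, 0.4213]
tool_rot: [-3.141, -0.003, 3.002]
force: [0.4, 0.6, -1.2]
grip_width: 0.0679
```

>>> {"fn": "carry_out", "kwargs": {
  "targets": [
    [[0, 0, 0], [0, 0, 0.042], 0.5],
    [[0, 0, 0], [0, 0, 0.042], 0.5],
    [[0, 0, 0.08], [0, 0, 0], 0.5],
    [[0, 0, 0.08], [0, 0, 0], 0.5],
    [[0, 0, 0.08], [0, 0, 0], 0.5],
    [[0, 0, 0], [0, 0, 0], 0.5]
  ]
}}

```text
clock: 9.07
position: [0.6485, -0.172, 0.3605]
tool_rot: [-3.14, -0.004, 2.742]
force: [-0.4, 0.1, -1.0]
grip_width: 0.0677
```

```bash
python3 - <<'E'
from h import *
from workcell import bot,imaging
s=bot.observe();print(s["position"],s["tool_rot"],s["qpos"]);p=s["position"];z=p[2]-.222
G=(.649,-.172)
c=[circ(G,.039,.012),circ(p[:2],.034,z),circ(p[:2],.034,z+.08)]
f=imaging.grab_frame("scene")["pixels"][:,:,::-1]; cv2.imwrite("pics/scene2.png",f)
b=(230,130,350,290)
cv2.imwrite("pics/a2.png",np.hstack([overlay(f,"scene",b,3.3,[]),overlay(f,"scene",b,3.3,c)]))
E
```

```text
[ 0.64847596 -0.17196169  0.36046985] [-3.1403297  -0.0044725   2.74213139] [ 0.07464387  0.64733483  0.15406839  1.51438961 -0.11029326  0.99303736
  1.43007325]
```

View pics/a2.png

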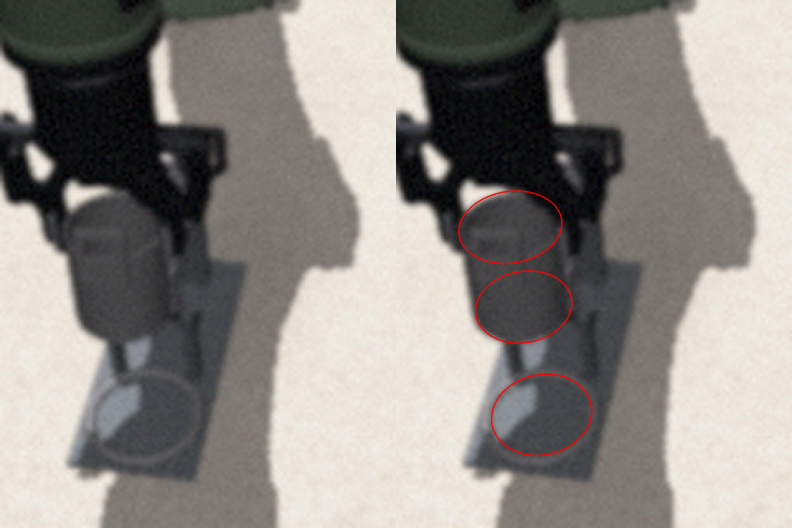

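Ring centre at (146,416) in the crop, and the red model ring lies on it. The cup's bottom edge matches the model to about 1 px, slightly to the left, and the tab faces +x, away from the tray. I'll lower it with a 1 mm correction.

```bash
python3 - <<'E'
from h import *
from workcell import bot
print(move(bot.observe(),(.649,-.171,.232),(np.pi,0,-.4+np.pi)))
E
```

```text
(array([-0.   ,  0.005,  0.52 ]), array([-0.0003, -0.0007,  0.0002]))
```

>>> {"fn": "carry_out", "kwargs": {
  "targets": [
    [[0, 0.005, 0.08], [0, -0.0007, 0], 0.5],
    [[0, 0, 0.1], [0, 0, 0], 0.5],
    [[0, 0, 0.1], [0, 0, 0], 0.5],
    [[0, 0, 0.08], [0, 0, 0], 0.5],
    [[0, 0, 0.06], [0, 0, 0], 0.5],
    [[0, 0, 0.04], [0, 0, 0], 0.5],
    [[0, 0, 0.02], [0, 0, 0], 0.5],
    [[0, 0, 0], [0, 0, 0], 0.5]
  ]
}}

```text
clock: 10.12
position: [0.6499, -0.1711, 0.2434]
tool_rot: [3.142, 0.002, 2.742]
force: [0.0, 0.4, -1.2]
grip_width: 0.0677
```

>>> {"fn": "carry_out", "kwargs": {
  "targets": [
    [[0, 0, 0.02], [0, 0, 0], 0.5],
    [[0, 0, 0.012], [0, 0, 0], 0.5],
    [[0, 0, 0], [0, 0, 0], 0.5]
  ]
}}

```text
clock: 10.5
position: [0.6497, -0.1711, 0.2351]
tool_rot: [-3.142, 0.002, 2.742]
force: [-0.5, -0.1, -0.9]
grip_width: 0.0678
```

Next, 2 mm steps until it touches.

>>> {"fn": "carry_out", "kwargs": {
  "targets": [
    [[0, 0, 0.01], [0, 0, 0], 0.5],
    [[0, 0, 0.008], [0, 0, 0], 0.5],
    [[0, 0, 0], [0, 0, 0], 0.5]
  ]
}}

```text
clock: 10.88
position: [0.6497, -0.1711, 0.2306]
tool_rot: [-3.141, 0.002, 2.742]
force: [0.0, 0.8, -1.5]
grip_width: 0.0674
```

>>> {"fn": "carry_out", "kwargs": {
  "targets": [
    [[0, 0, 0.008], [0, 0, 0], 0.5],
    [[0, 0, 0], [0, 0, 0], 0.5]
  ]
}}

```text
clock: 11.12
position: [0.6503, -0.1714, 0.2295]
tool_rot: [3.141, 0.004, 2.742]
force: [1.3, -0.6, 4.3]
grip_width: 0.0679
```

Contact came at TCP z 0.2295, which is plate height and not the ring rim. I'll release, retreat and look.

>>> {"fn": "carry_out", "kwargs": {
  "targets": [
    [[0, 0, 0], [0, 0, 0], 0.85],
    [[0, 0, 0], [0, 0, 0], 1],
    [[0, 0, 0], [0, 0, 0], 1],
    [[0, 0, -0.04], [0, 0, 0], 1],
    [[0, 0, -0.1], [0, 0, 0], 1],
    [[0, 0, -0.2], [0, 0, 0], 1],
    [[0, 0, -0.2], [0, 0, 0], 1],
    [[0, 0, -0.2], [0, 0, 0], 1]
  ]
}}

```text
clock: 12.12
position: [0.6492, -0.1709, 0.4163]
tool_rot: [3.141, 0.003, 2.742]
force: [-0.0, 0.4, -0.3]
grip_width: 0.0854
```

```bash
python3 - <<'E'
from h import *
from workcell import bot,imaging
s=bot.observe();p=s["position"];print(p,s["tool_rot"])
G=np.array((.649,-.172));yw=-.4
c=[circ(G,.039,.012),circ(G,.034,.086),loc(G,yw,[(-.163,-.037,.163),(-.163,.037,.163)])]
f=imaging.grab_frame("scene")["pixels"][:,:,::-1]; cv2.imwrite("pics/scene3.png",f)
b=(230,130,350,290)
cv2.imwrite("pics/a3.png",np.hstack([overlay(f,"scene",b,3.3,[]),overlay(f,"scene",b,3.3,c)]))
B=loc(G,yw,[(-.163,0,.163)])[0];print("bar",B)
print(move(s,(B[0],B[1],p[2]),(np.pi,0,-.4+np.pi/2)))
E
```

```text
[ 0.64915363 -0.1709425   0.41634447] [3.14146404e+00 2.89653790e-03 2.74208896e+00]
bar [ 0.49886706 -0.10852481  0.163     ]
(array([ 0.651, -0.004, -0.002]), array([0.0008, 0.0007, 0.5002]))
```

View pics/a3.png

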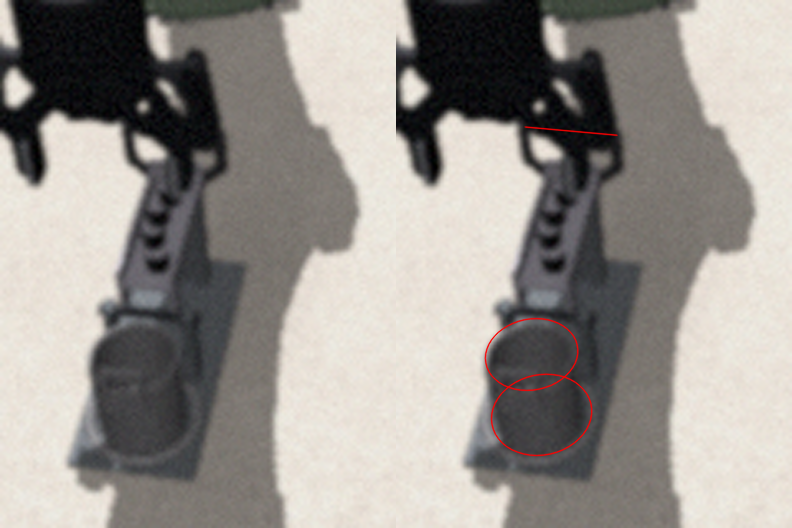

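The cup stands upright inside the ring, with its rim at (136,352) and the tab facing the camera, away from the tray. The stoppers are still in the tray. Now to the bar.

>>> {"fn": "carry_out", "kwargs": {
  "targets": [
    [[0.165, 0, 0], [0, 0, 0], 1],
    [[0.165, 0, 0], [0, 0, 0], 1],
    [[0.165, 0, 0], [0, 0, 0], 1],
    [[0.16, 0, 0], [0, 0, 0], 1],
    [[0, 0, 0], [0, 0, 0.05], 1],
    [[0, 0, 0], [0, 0, 0.05], 1],
    [[0, 0, 0], [0, 0, 0.05], 1],
    [[0, 0, 0], [0, 0, 0.05], 1]
  ]
}}

```text
clock: 13.18
position: [0.4985, -0.1073, 0.414]
tool_rot: [3.14, 0.002, 2.109]
force: [0.5, -0.6, -0.4]
grip_width: 0.0854
```

>>> {"fn": "carry_out", "kwargs": {
  "targets": [
    [[0, 0, 0], [0, 0, 0.05], 0.7],
    [[0, 0, 0], [0, 0, 0.05], 0.7],
    [[0, 0, 0], [0, 0, 0.05], 0.7],
    [[0, 0, 0], [0, 0, 0.05], 0.7],
    [[0, 0, 0], [0, 0, 0.05], 0.7],
    [[0, 0, 0], [0, 0, 0.05], 0.7],
    [[0, 0, 0], [0, 0, 0], 0.7]
  ]
}}

```text
clock: 14.05
position: [0.4986, -0.1071, 0.4138]
tool_rot: [3.139, -0.0, 1.172]
force: [1.1, 0.1, -0.2]
grip_width: 0.0596
```

```bash
python3 - <<'E'
from h import *
from workcell import bot
s=bot.observe();print(s["position"],s["tool_rot"],s["qpos"])
print(move(s,(.4975,-.1085,.163+.155),(np.pi,0,-.4+np.pi/2)))
E
```

```text
[ 0.49857733 -0.10714816  0.41377109] [ 3.13896004e+00 -1.37669606e-04  1.17236084e+00] [-0.30133391  0.36449569  0.51616336  1.90936494 -0.22223996  0.92121464
 -0.07688298]
(array([-0.007, -0.003,  0.383]), array([ 0.0008, -0.    ,  0.0005]))
```

>>> {"fn": "carry_out", "kwargs": {
  "targets": [
    [[-0.007, -0.003, 0.08], [0, 0, 0], 0.6],
    [[0, 0, 0.1], [0, 0, 0], 0.6],
    [[0, 0, 0.08], [0, 0, 0], 0.6],
    [[0, 0, 0.06], [0, 0, 0], 0.6],
    [[0, 0, 0.04], [0, 0, 0], 0.6],
    [[0, 0, 0.015], [0, 0, 0], 0.6],
    [[0, 0, 0], [0, 0, 0], 0.6]
  ]
}}

```text
clock: 14.92
position: [0.4975, -0.1087, 0.3199]
tool_rot: [3.139, -0.0, 1.172]
force: [0.2, -0.2, -0.3]
grip_width: 0.0515
```

>>> {"fn": "carry_out", "kwargs": {
  "targets": [
    [[0, 0, 0], [0, 0, 0], 0.4],
    [[0, 0, 0], [0, 0, 0], 0.25],
    [[0, 0, 0], [0, 0, 0], 0.05],
    [[0, 0, 0], [0, 0, 0], 0.05],
    [[0, 0, 0], [0, 0, 0], 0.05],
    [[0, 0, 0], [0, 0, 0], 0.05]
  ],
  "force": 20
}}

```text
clock: 15.68
position: [0.4977, -0.1087, 0.3199]
tool_rot: [3.138, -0.0, 1.171]
force: [4.3, -0.9, 4.1]
grip_width: 0.009
```

Gripping the bar (9 mm opening). I'll tip along the hinge arc, checking forces partway.

>>> {"fn": "carry_out", "kwargs": {
  "targets": [
    [[0, 0.0364, -0.0456], [0, 0, 0], 0.05],
    [[0, 0.0404, -0.0412], [0, 0, 0], 0.05],
    [[0, 0.0448, -0.0376], [0, 0, 0], 0.05]
  ]
}}

```text
clock: 16.05
position: [0.5252, -0.1204, 0.3514]
tool_rot: [-3.141, -0.0, 1.172]
force: [-4.7, 3.4, 3.7]
grip_width: 0.0088
```

>>> {"fn": "carry_out", "kwargs": {
  "targets": [
    [[0, 0.048, -0.0324], [0, 0, 0], 0.05],
    [[0, 0.0512, -0.028], [0, 0, 0], 0.05],
    [[0, 0.0536, -0.0224], [0, 0, 0], 0.05],
    [[0, 0.0556, -0.0168], [0, 0, 0], 0.05],
    [[0, 0.0572, -0.0116], [0, 0, 0], 0.05],
    [[0, 0.0576, -0.0056], [0, 0, 0], 0.05],
    [[0, 0.045, 0], [0, 0, 0], 0.05],
    [[0, 0, 0], [0, 0, 0], 0.05]
  ]
}}

```text
clock: 17.05
position: [0.6107, -0.1565, 0.3805]
tool_rot: [3.139, -0.0, 1.171]
force: [-0.7, 1.3, 6.0]
grip_width: 0.0088
```

>>> {"fn": "carry_out", "kwargs": {
  "targets": [
    [[0, 0, 0], [0, 0, 0], 0.05],
    [[0, 0, 0], [0, 0, 0], 0.05],
    [[0, 0, 0], [0, 0, 0], 0.05],
    [[0, 0, 0], [0, 0, 0], 0.05],
    [[0, 0, 0], [0, 0, 0], 0.05],
    [[0, 0, 0], [0, 0, 0], 0.05]
  ]
}}

```text
clock: 17.8
position: [0.61, -0.1562, 0.3805]
tool_rot: [3.139, -0.0, 1.171]
force: [-0.1, 1.1, 5.4]
grip_width: 0.0091
```

```bash
python3 - <<'E'
from h import *
from workcell import bot,imaging
o=[]
for n,b in(("scene",(230,130,350,290)),("top",(300,140,420,300))):
    f=imaging.grab_frame(n)["pixels"][:,:,::-1]; cv2.imwrite(f"pics/{n}4.png",f);o.append(overlay(f,n,b,3.3,[],1.8))
cv2.imwrite("pics/a4.png",np.hstack(o))
E
```

```text
(no output)
```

View pics/a4.png

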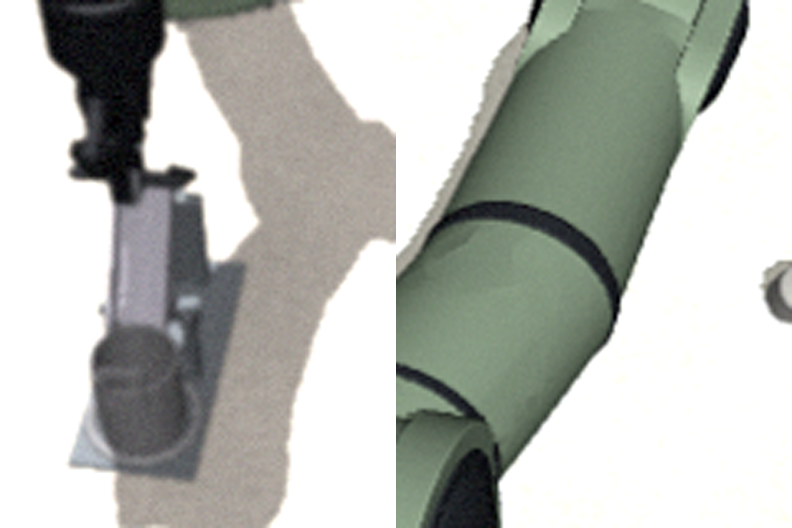

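The tray is tipped and its channel at (140,270) is empty, with no stoppers on the plate or table. The cup still stands in the ring. I'll bring the tray back along the same arc.

>>> {"fn": "carry_out", "kwargs": {
  "targets": [
    [[0, -0.045, 0], [0, 0, 0], 0.05],
    [[0, -0.0576, 0.0056], [0, 0, 0], 0.05],
    [[0, -0.0572, 0.0116], [0, 0, 0], 0.05],
    [[0, -0.0556, 0.0168], [0, 0, 0], 0.05],
    [[0, -0.0536, 0.0224], [0, 0, 0], 0.05],
    [[0, -0.0512, 0.028], [0, 0, 0], 0.05],
    [[0, -0.048, 0.0324], [0, 0, 0], 0.05],
    [[0, -0.0448, 0.0376], [0, 0, 0], 0.05]
  ]
}}

```text
clock: 18.9
position: [0.5144, -0.116, 0.341]
tool_rot: [3.139, 0.0, 1.171]
force: [0.6, -0.3, -0.3]
grip_width: 0.0091
```

>>> {"fn": "carry_out", "kwargs": {
  "targets": [
    [[0, -0.0404, 0.0412], [0, 0, 0], 0.05],
    [[0, -0.0364, 0.0456], [0, 0, 0], 0.05],
    [[0, 0, 0], [0, 0, 0], 0.05],
    [[0, 0, 0], [0, 0, 0], 0.3],
    [[0, 0, 0], [0, 0, 0], 0.6],
    [[0, 0, 0], [0, 0, 0], 0.6],
    [[0, 0, 0], [0, 0, 0], 0.6]
  ]
}}

```text
clock: 19.77
position: [0.4974, -0.1086, 0.3196]
tool_rot: [3.139, 0.0, 1.171]
force: [0.3, 0.3, -0.6]
grip_width: 0.051
```

>>> {"fn": "carry_out", "kwargs": {
  "targets": [
    [[0, 0, -0.06], [0, 0, 0], 0.6],
    [[0, 0, -0.15], [0, 0, 0], 0.6],
    [[0, 0, -0.2], [0, 0, 0], 0.6],
    [[0, -0.15, -0.15], [0, 0, 0], 0.6],
    [[0.2, 0, 0], [0, 0, 0], 0.6],
    [[0.2, 0, 0], [0, 0, 0], 0.6],
    [[0.2, 0, 0], [0, 0, 0], 0.6],
    [[0.2, 0, 0], [0, 0, 0], 0.6]
  ]
}}

```text
clock: 20.78
position: [0.5406, 0.0917, 0.4609]
tool_rot: [3.139, -0.001, 1.171]
force: [0.9, -0.0, 0.0]
grip_width: 0.0513
```

>>> {"fn": "carry_out", "kwargs": {
  "targets": [
    [[0.2, 0, 0], [0, 0, 0], 0.6],
    [[0.2, 0, 0], [0, 0, 0], 0.6],
    [[0.2, 0, 0], [0, 0, 0], 0.6],
    [[0, 0, 0], [0, 0, 0], 0.6]
  ]
}}

```text
clock: 21.28
position: [0.5987, 0.2322, 0.4596]
tool_rot: [3.14, -0.0, 1.176]
force: [-0.2, -1.2, -1.1]
grip_width: 0.0513
```

```bash
python3 - <<'E'
from h import *
from workcell import bot,imaging
o=[]
for n,b in(("scene",(230,150,350,290)),("top",(290,150,410,290))):
    f=imaging.grab_frame(n)["pixels"][:,:,::-1]; cv2.imwrite(f"pics/{n}5.png",f);o.append(overlay(f,n,b,3.3,[],2))
cv2.imwrite("pics/a5.png",np.hstack(o))
E
```

```text
(no output)
```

View pics/a5.png

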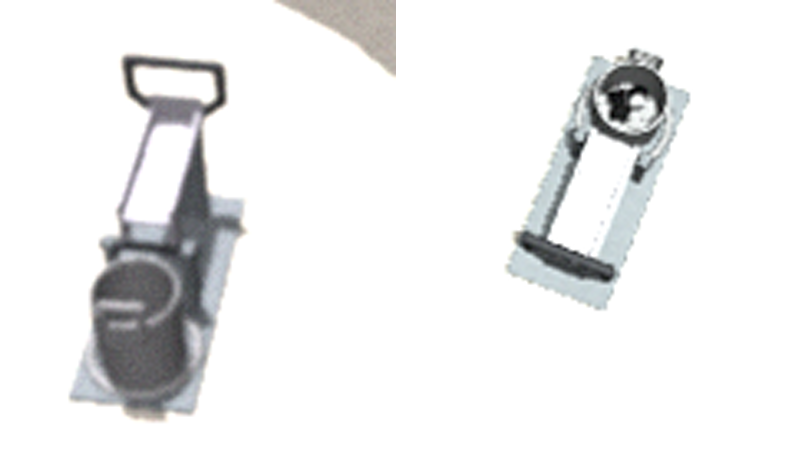

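Left: the tray is level and empty, with the bar back at (175,65). Right: the cup is in the ring, dark stoppers are inside it, and there is nothing loose on the plate or around it. I'll check the bystanders by template match, then hand in.

```bash
python3 - <<'E'
import cv2
from workcell import job
a,b=[cv2.imread(f"pics/scene{i}.png") for i in(0,5)]
for n,(x,y,X,Y) in dict(shallow=(378,176,412,212),bottle=(183,196,212,242)).items():
    r=cv2.matchTemplate(b[y-15:Y+15,x-15:X+15],a[y:Y,x:X],cv2.TM_CCOEFF_NORMED);print(n,cv2.minMaxLoc(r))
print(job.job_done())
E
```

```text
shallow (-0.19449812173843384, 0.8034927248954773, (20, 28), (15, 15))
bottle (-0.4898069500923157, 0.9979816675186157, (1, 30), (15, 15))
the job is handed in; nothing more can be done
None
```

I moved the deep cup from its peg into the ring, tipped the tray and brought it back level, and handed the job in at about 21 s on the robot's clock.

- **Cup:** it came off the peg cleanly and stands upright in the ring, with its tab turned away from the tray. It met the base plate at TCP z 0.2295, low enough to be inside the ring and not on its rim.
- **Tray:** I held it by the bar and tipped it to about 0.97 rad, then lowered it along the same arc and let go. The forces read after each move never passed about 8 N.
- **Stoppers:** the last pictures show the tray level and empty, stoppers inside the cup, and nothing loose nearby. I could not count all four inside the cup. I take it they are all there because none show in the tray, on the plate or on the table beside it.
- **Bystanders:** a template match against the first picture found zero pixel shift for both. The bottle scored 0.998. The shallow cup scored only 0.80, which I put down to the arm's shadow over the rack. I did not view it again to confirm.

The first cup and ring positions from the two cameras differed by about 1 cm. I settled them with overlays of the projected model and a closer look before gripping and placing.

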